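# Hook the red-handled parts basket out of the deep rinse tank

### The arm

A 6-joint arm with a two-finger parallel gripper is mounted at the origin on the work surface; the furniture and walls round the work are solid. World frame = base frame: x ahead of the robot, y to its left, z up, the work surface at z = 0. Lengths are in mm, angles in rad, forces in N, time in s.
With the tool pointing down it reaches from about 375 to 925 mm from the base axis. Payload 5.7 kg.
Tool frame: the origin (TCP) lies at the very end of the fingers, on their centre line; the grasp point (between the pads) lies 19 mm behind it (ctrl.grip_point_offset is the distance from the TCP to the grasp point, in mm); z points along the fingers, y is the line along which they close (so a half turn about z gives the same grasp; the last joint's range is limited). The gripper opens to 88 mm and grips with 3 to 60 N. Pads are 20 mm wide; open, the fingers measure 115 mm over their backs; the gripper's body (75 mm by 178 mm) begins 61 mm behind the grasp point.
Start: joints at [-1.424, 0.359, 1.51, -0, 1.272, -0.115], TCP at [155.278, -579.527, 222.623] pointing down, gripper open.
Joint ranges: [-2.97, 2.97], [-1.01, 2.36], [0.21, 2.38], [-0.96, 4.11], [0.2, 2.71], [-2.98, 2.98]. Speed limits (rad/s): [2.39, 2.39, 3.14, 3.14, 3.14, 3.14].

### API

Orientations are given as a 3x3 rotation matrix whose columns are the frame's x, y, z axes.
In Python, from rig import get_obs, imaging, ctrl gives the robot as it stands.
- The arm moves only by the tool send_rows, never from a script. Its argument "plan" is one flat list of numbers, 7 for each row, row after row: the shift along the world's x, y, z in m, then the turn, a rotation vector about the world's x, y, z in rad, then the finger opening in m, from 0 to 0.0878. In form: [dx, dy, dz, wx, wy, wz, hand, dx, dy, dz, wx, wy, wz, hand, ...]. A call has exactly 10 rows; each row shifts and turns the commanded pose from where the row before left it; what a row does not reach is not made up. A row lasts 1/10 s, in which the tool goes at most 50 mm and 8.59 degrees, less where a joint would pass 70% of its speed; a pose out of reach is approached as far as the arm can. A call is refused whole if a number of a shift passes 0.05 or a number of a turn 0.15, either way. A call with a gripper value outside its range is refused whole. The fingers move at their own pace and stop on an object; "squeeze" is the grip in N (left out, the last holds). Time passes only in rows, so rows that do not move let the fingers close, or fill a call up. It gives the time, the measured TCP pose, the force, the opening and the grip force at its end, in the units of the state.
- get_obs(): the state, without advancing time (a new reading comes with each control period).
- imaging.capture(name): name is "scene" or "top"; returns a dict with "pixels" (480x640x3 uint8, red, green, blue), "depth" (480x640 float32, mm along the optical axis (not along the pixel's ray), 0 where there is no reading), "fx", "fy", "cx", "cy" (pixels), "distortion" ([k1, k2, p1, p2, k3] as OpenCV has them; the pictures are not rectified), "R" (3x3) and "t" (3): a world point X has camera coordinates R X + t. Camera axes: x right, y down, z forward; pixel columns grow to the right and rows downward; lengths in mm; the calibration is good to about 2 mm. A picture is of the moment at which its call begins.
- ctrl.sign_off(): hands the job in; it is judged then, once.
The state is a dict: "t": time; "q": joint angles; "qvel": joint speeds; "joint_torque": joint torques, N m; "ee_pos": TCP position; "tcp_rot": TCP orientation; "wrist_force": force on the tool from outside, world axes, zero at the start; "wrist_torque": the same for the moment, N m; "grip_width": opening from 0.0 (shut) to 1.0 (fully open); "gripper_force": force on a finger pad.
Only numpy, scipy, OpenCV 4.12 (cv2) and the standard library are available. Lean on these libraries where they do the work, as an engineer would, in place of code of your own. Each camera call takes 0.05 s, during which the arm holds its last target. There are 200 camera calls.

### The job

Take the hook rod from its fork on the draining stand and use it to lift the basket with the red handle out of its deep, narrow rinse tank, without touching the basket with the gripper. Set the basket down gently, flat in the middle of the stand's white tray, then hang the hook rod back upright in its fork. Leave the blue-handled basket hanging in its tank.

Things in the scene. Friction and masses are not known exactly. Their poses are not given: they have to be found in the camera images.
- hook_rod: Upright steel rod, 6 mm thick. Origin: rod axis, underside of its drip disc (40 mm across, 4 thick); z up. Black grip handle above: 14x14, faces along x, y, from z 4 to 54. Below, a J hook turned to -x: trough's upper face at z -85, flat from x -6 to -18; toe at x -21 to -27, tip z -67; lowest point z -91. 0.12 kg. Starts hanging by its disc in the stand's fork, x as the stand's (3 deg).
- basket_red: Steel basket of fittings (top under 20), 76 (x) x 46 mm, 25 high; end flanges make it 102 long. Origin: underside centre, z up. Stiff red arched handle, 5 mm wire, in plane x=0: uprights y +-21.5 to z 52, sloping to a peak at y 0, underside z 62.5. 0.13-0.23 kg. Hangs by its flanges on ledges amid a fixed metal tank: inside 110 (x) x 78, rim 118 above basket origin, walls 4; lifts straight out.
- basket_blue: Bystander: the same basket in every measure, but with a blue handle, hanging in a second tank like the first (118 x 86 mm outside, rim at 140 mm above the worktop, open top). The two tanks stand side by side and may be swapped. Origin: centre of the underside, z up, x along its length.
- drain_stand: Fixed. Origin: centre of white tray's underside on the worktop; z up. Tray 138 (x) x 118 mm outside, walls 4 thick, 12 high, floor at z 4. Past its +x end a post holds a level blue fork, top z 115, 7 thick: 16 mm slot along x at y=0, open end x 86, closed end x 139. The rod hangs in it by its disc at x 120, hook toward the open end; so turned it goes straight up out and straight down in.
Not all that is in view belongs to the job. What is shaped like the hook_rod but green is not meant.

How it is judged:
By the outcome, as a careful person would: the job done as asked, in the order asked, and still so for the second after the job is handed in, with the robot touching nothing.
It also fails if it takes over 69 s, if anything falls off the work surface, if the arm or the gripper's body presses on something with over 40 N, if the wrist force passes 120 N, or if a joint passes its speed limit or range.

## Working session

There is one attempt and no reset: what is moved stays moved. The work goes in short steps, Python scripts to look and compute and a tool call to move; the robot and the scene stay as the last step left them, time stands still between calls to the robot, and variables do not carry over. Pictures are saved under pics/ and viewed, at most 10 in all, crops included, and the job is handed in when it is done.

Besides the shell and the picture viewer there is one more tool, called after ">>>" as name(argument=value, ...), one argument or row to a line, values as JSON. send_rows: Moves the arm, as the interface text tells. Its arguments: {"type":"object","properties":{"plan":{"type":"array"},"squeeze":{"type":"number"}},"required":["plan"]}

```bash
ls; mkdir -p pics; cat > h.py <<'E'
import numpy as np, cv2
from rig import get_obs, imaging, ctrl
def cap(n):
    c=imaging.capture(n); np.savez(f'pics/{n}.npz',**{k:np.array(v) for k,v in c.items()}); return c
def K(c): return np.array([[c['fx'],0,c['cx']],[0,c['fy'],c['cy']],[0,0,1.]])
def ray(c,uv):
    uv=np.array(uv,float).reshape(-1,1,2)
    n=cv2.undistortPoints(uv,K(c),np.array(c['distortion'],float)).reshape(-1,2)
    d=np.c_[n,np.ones(len(n))]@np.array(c['R']); o=-np.array(c['R']).T@np.array(c['t']); return o,d
def plane(c,uv,z):
    o,d=ray(c,uv); return o+d*((z-o[2])/d[:,2])[:,None]
def dep(c,uv):
    o,d=ray(c,uv); uv=np.array(uv,int).reshape(-1,2); return o+d*c['depth'][uv[:,1],uv[:,0]][:,None]
def save(c,name): cv2.imwrite('pics/'+name,c['pixels'][:,:,::-1])
E
python3 - <<'E'
from h import *
for n in('scene','top'):
    c=cap(n); save(c,n+'0.png'); o,d=ray(c,[[320,240]]); print(n,o,d,c['fx'])
E
```

```text
pics
scene [ -8.97729715 400.19720656 818.64407259] [[ 0.49390602 -0.39759102 -0.77332272]] 462.20231963008445
top [ 299.48582607    8.69116371 1046.00602709] [[ 0.12406067  0.01372749 -0.99261537]] 554.1033925665439
```

View pics/scene0.png

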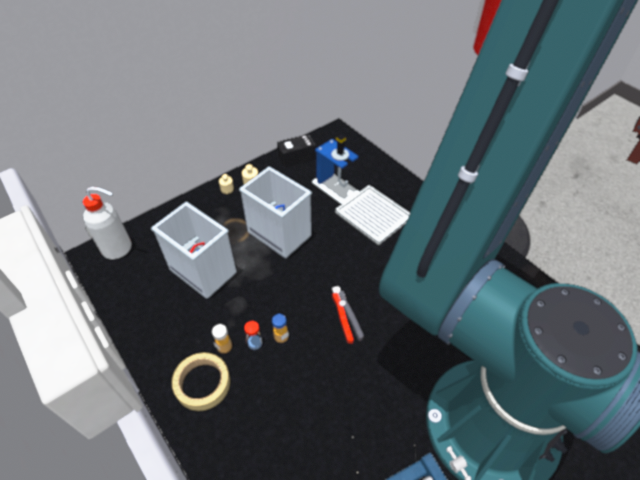

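View pics/top0.png

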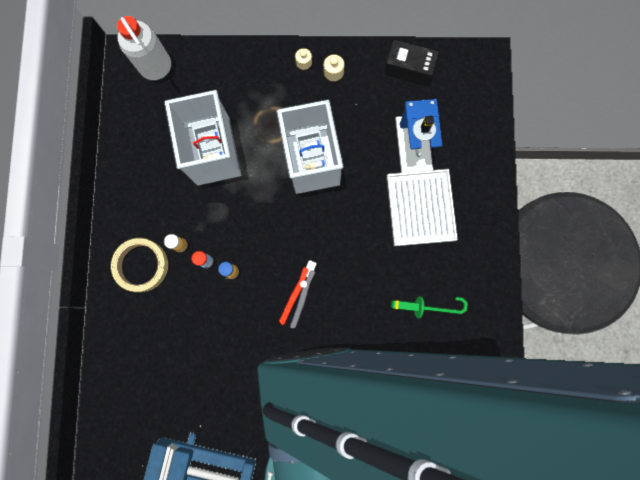

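The scene view shows the red-handle tank at (195,250), the blue-handle tank at (277,212), the fork and rod at (340,155), and the tray at (373,213). In the top view these are at (203,138), (310,147), (424,125) and (422,207), and the green decoy is at (430,306).

```bash
cat > m.py <<'E'
from h import *
def cloud(c):
    v,u=np.mgrid[0:480,0:640]; uv=np.c_[u.ravel(),v.ravel()]
    P=dep(c,uv).reshape(480,640,3); P[c['depth']==0]=np.nan; return P
def rect(pts): 
    r=cv2.minAreaRect(pts[:,:2].astype(np.float32)); return np.round(r[0],1),np.round(r[1],1),round(r[2],2)
E
python3 - <<'E'
from m import *
c=dict(np.load('pics/top.npz')); P=cloud(c); im=c['pixels'].astype(int); hsv=cv2.cvtColor(c['pixels'],cv2.COLOR_RGB2HSV)
z=P[...,2]
U,V=np.meshgrid(range(640),range(480))
def box(a,b,e,d): return (U>=a)&(U<e)&(V>=b)&(V<d)
# tray
m=box(380,160,465,252)&(im.min(2)>130)&(abs(z-8)<15)
m=cv2.morphologyEx(m.astype(np.uint8),cv2.MORPH_OPEN,np.ones((3,3)))
q=np.c_[U[m>0],V[m>0]]
print('tray z',np.nanmedian(z[m>0]),rect(plane(c,q,12)))
for n,b in(('red',(155,80,250,195)),('blue',(270,90,350,200))):
    m=box(*b)&(z>130)&(z<150); q=np.c_[U[m],V[m]]
    print(n,m.sum(),np.nanmedian(z[m]),rect(plane(c,q,140)))
    H=hsv; hm=box(*b)&(H[...,1]>130)&(((H[...,0]<8)|(H[...,0]>172)) if n=='red' else (abs(H[...,0].astype(int)-115)<15))
    hm=cv2.morphologyEx(hm.astype(np.uint8),cv2.MORPH_CLOSE,np.ones((3,3)))>0
    print(' handle',hm.sum(),U[hm].min(),U[hm].max(),V[hm].min(),V[hm].max(),np.nanpercentile(P[hm],[5,50,95],axis=0).round(1).tolist())
m=box(395,90,450,160)&(z>105)
q=np.c_[U[m],V[m]]
for lo,hi in((105,117),(117,124),(124,160),(160,180)):
    mm=m&(z>=lo)&(z<hi); print(lo,hi,mm.sum(),np.nanpercentile(P[mm],[2,50,98],axis=0).round(1).tolist() if mm.any() else '')
m=box(395,90,450,160)&(hsv[...,1]>120)&(abs(hsv[...,0].astype(int)-110)<15)&(z>100)
print('fork',rect(plane(c,np.c_[U[m],V[m]],115)))
m=box(405,100,450,150)&(z>140)&(im.max(2)<80)
print('handle black',rect(plane(c,np.c_[U[m],V[m]],169)))
im2=c['pixels'][70:270,150:470]; cv2.imwrite('pics/crop1.png',cv2.resize(im2[:,:,::-1],(800,500),interpolation=cv2.INTER_CUBIC))
E
```

```text
tray z 4.6053886579105665 (array([ 506.4, -167.8]), array([163.9, 119.7]), 5.42)
red 1088 138.6763007983356 (array([601.4, 232.5]), array([124. ,  91.7]), 13.25)
 handle 77 193 220 136 147 [[595.3, 211.0, 55.2], [602.6, 232.1, 79.3], [608.1, 253.0, 87.2]]
blue 1040 138.9130396838557 (array([586.,  41.]), array([123.8,  91.6]), 11.94)
 handle 78 299 323 141 165 [[573.3, 18.7, 35.6], [587.2, 36.4, 79.4], [608.3, 60.2, 88.2]]
105 117 1046 [[580.9, -185.5, 110.6], [633.4, -152.5, 114.3], [666.0, -128.6, 116.8]]
117 124 253 [[585.1, -178.4, 117.0], [606.7, -152.2, 118.6], [659.2, -134.4, 122.6]]
124 160 84 [[603.9, -163.8, 124.4], [605.6, -153.2, 142.1], [617.6, -150.3, 158.9]]
160 180 84 [[604.2, -163.9, 161.4], [610.1, -156.9, 167.9], [617.6, -150.4, 171.3]]
fork (array([ 622.6, -156.8]), array([87.5, 56.2]), 5.55)
handle black (array([ 605.9, -154.1]), array([14.8, 22.7]), 88.89)
```

View pics/crop1.png

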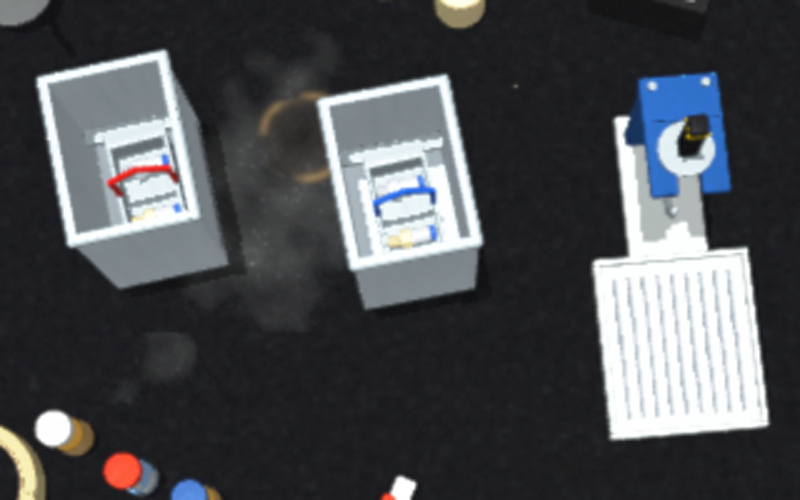

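The crop shows the red basket's handle across its tank at top-view pixel (207,140). The blue one is in the middle tank, and the rod hangs in the fork at (424,128). I'll refine the tray, yaw and obstacle measurements and cross-check the rod.

```bash
python3 - <<'E'
from m import *
c=dict(np.load('pics/top.npz')); P=cloud(c); im=c['pixels'].astype(int); z=P[...,2]
U,V=np.meshgrid(range(640),range(480))
def box(a,b,e,d): return (U>=a)&(U<e)&(V>=b)&(V<d)
m=box(380,160,465,252)&(im.min(2)>110)
X=plane(c,np.c_[U[m],V[m]],12)
# drop the foot: keep points below the tray's far edge using row-wise width
b=X[:,:2]
m2=(m&(V>=176)); r=cv2.minAreaRect(plane(c,np.c_[U[m2],V[m2]],12)[:,:2].astype(np.float32)); print('tray lower part',r)
# left and right edge lines per row (sub-plane), near edge per column
L=[];R=[]
for v in range(180,236):
    u=np.where(m[v])[0]; L.append((u.min()-.5,v)); R.append((u.max()+.5,v))
N=[(u,np.where(m[:,u])[0].max()+.5) for u in range(400,450)]
F=[(u,np.where(m[:,u])[0].min()-.5) for u in list(range(391,395))+list(range(438,449))]
for n,l in(('L',L),('R',R),('N',N),('F',F)):
    X=plane(c,l,12)[:,:2].astype(np.float32); vx,vy,x,y=cv2.fitLine(X,cv2.DIST_HUBER,0,.01,.01).ravel(); print(n,np.degrees(np.arctan2(vy,vx)).round(2),round(float(x),1),round(float(y),1))
# fork top
for n in('top','scene'):
    c=dict(np.load(f'pics/{n}.npz')); P=cloud(c); hsv=cv2.cvtColor(c['pixels'],cv2.COLOR_RGB2HSV).astype(int)
    Q=P.reshape(-1,3); s=(abs(hsv[...,0]-110)<15).ravel()&(hsv[...,1]>120).ravel()&(abs(Q[:,2]-115)<3)&(abs(Q[:,0]-620)<80)&(abs(Q[:,1]+155)<60)
    print(n,'forktop',s.sum(),rect(Q[s]))
    s=(Q[:,2]>130)&(Q[:,2]<175)&(abs(Q[:,0]-611)<25)&(abs(Q[:,1]+157)<25)
    print(' grip',s.sum(),np.percentile(Q[s],[3,97],axis=0).round(1).tolist())
    s=(abs(Q[:,2]-118.5)<1.5)&(abs(Q[:,0]-611)<24)&(abs(Q[:,1]+157)<24)&((c['pixels'].min(2)>130).ravel()); print(' disc',s.sum(),rect(Q[s]) if s.sum()>3 else '')
    for nm,a in(('redtank',(601,232)),):
        s=(abs(Q[:,2]-139)<6)&(abs(Q[:,0]-a[0])<80)&(abs(Q[:,1]-a[1])<70); print(nm,s.sum(),rect(Q[s]))
    s=(Q[:,2]>20)&(Q[:,0]>450)&(Q[:,0]<800)&(Q[:,1]>290)&(Q[:,1]<600); 
    for y0 in range(290,600,30):
        t=s&(Q[:,1]>=y0)&(Q[:,1]<y0+30); 
        if t.sum()>20: print('  y',y0,np.percentile(Q[t],[2,98],axis=0).round(0).tolist())
o=get_obs(); print(o['tcp_rot'],o['ee_pos'],o['grip_width'],ctrl.grip_point_offset,o['t'])
E
```

```text
tray lower part ((491.5802917480469, -169.19329833984375), (135.023193359375, 120.3966293334961), 5.305817604064941)
L 5.41 491.6 -108.9
R 5.32 493.3 -229.5
N -84.53 423.9 -170.2
F -84.85 565.6 -172.4
top forktop 888 (array([ 623.5, -157.2]), array([87.8, 56.1]), 5.05)
 grip 153 [[604.1, -163.8, 132.7], [617.4, -150.4, 170.4]]
 disc 148 (array([ 609.9, -157.2]), array([37.3, 34.3]), 68.28)
redtank 1043 (array([602.2, 233.3]), array([124.8,  92.7]), 13.27)
  y 320 [[737.0, 324.0, 24.0], [796.0, 349.0, 197.0]]
  y 350 [[747.0, 350.0, 27.0], [794.0, 378.0, 161.0]]
  y 380 [[757.0, 380.0, 53.0], [786.0, 388.0, 125.0]]
  y 440 [[456.0, 450.0, 26.0], [787.0, 469.0, 251.0]]
  y 470 [[459.0, 471.0, 63.0], [777.0, 482.0, 302.0]]
scene forktop 316 (array([ 624. , -155.9]), array([87.9, 57.2]), 4.52)
 grip 127 [[603.7, -162.6, 131.9], [616.9, -147.9, 170.2]]
 disc 40 (array([ 609.4, -152.9]), array([39.5, 29.3]), 49.91)
redtank 799 (array([602.9, 234.5]), array([126.2,  92.9]), 13.65)
  y 320 [[733.0, 326.0, 25.0], [786.0, 349.0, 199.0]]
  y 350 [[747.0, 350.0, 25.0], [789.0, 379.0, 180.0]]
  y 380 [[756.0, 380.0, 23.0], [799.0, 395.0, 127.0]]
  y 440 [[615.0, 451.0, 31.0], [797.0, 469.0, 252.0]]
  y 470 [[568.0, 471.0, 249.0], [796.0, 482.0, 377.0]]
[[ 9.65918992e-01  2.58844437e-01 -2.40250660e-04]
 [ 2.58844481e-01 -9.65917654e-01  1.61878046e-03]
 [ 1.86949963e-04 -1.62579835e-03 -9.99998661e-01]] [ 155.21784208 -578.93806427  221.90430802] 0.9975380696518678 18.700000000000003 0.1
```

>>> send_rows(
  plan=[0.038,0.0352,0,0,0,-0.0141,0.05,0.038,0.0352,0,0,0,-0.0141,0.05,0.038,0.0352,0,0,0,-0.0141,0.05,0.038,0.0352,0,0,0,-0.0141,0.05,0.038,0.0352,0,0,0,-0.0141,0.05,0.038,0.0352,0,0,0,-0.0141,0.05,0.038,0.0352,0,0,0,-0.0141,0.05,0.038,0.0352,0,0,0,-0.0141,0.05,0.038,0.0352,0,0,0,-0.0141,0.05,0.038,0.0352,0,0,0,-0.0141,0.05],
  squeeze=40,
)

```text
t: 1.1
ee_pos: [523.1, -237.9, 222.4]
tcp_rot: [[0.993, 0.12, -0.001], [0.12, -0.993, 0.0], [-0.0, -0.0, -1.0]]
wrist_force: [0.6, -0.3, -0.1]
grip_width: 0.571
gripper_force: 0.0
```

>>> send_rows(
  plan=[0.038,0.0352,0,0,0,-0.0141,0.05,0.032,0.03,0,0,0,-0.0141,0.05,0.004,0.004,0,0,0,0,0.05,0,0,0,0,0,0,0.05,0,0,0,0,0,0,0.05,0,0,0,0,0,0,0.05,0,0,0,0,0,0,0.05,0,0,0,0,0,0,0.05,0,0,0,0,0,0,0.05,0,0,0,0,0,0,0.05],
)

```text
t: 2.1
ee_pos: [594.6, -172.1, 222.7]
tcp_rot: [[0.996, 0.092, 0.0], [0.092, -0.996, 0.0], [0.0, -0.0, -1.0]]
wrist_force: [-1.0, 0.3, -0.2]
grip_width: 0.568
gripper_force: 0.0
```

```bash
python3 - <<'E'
from h import *
o=get_obs(); print(o['tcp_rot'].round(4) if hasattr(o['tcp_rot'],'round') else o['tcp_rot'],o['ee_pos'],o['q'],o['t'],o['grip_width'])
c=cap('scene'); P=c['pixels'][80:280,220:440]; cv2.imwrite('pics/s1.png',cv2.resize(P[:,:,::-1],(660,600),interpolation=cv2.INTER_CUBIC))
E
```

```text
[[ 9.958e-01  9.200e-02  1.000e-04]
 [ 9.200e-02 -9.958e-01  1.000e-04]
 [ 1.000e-04 -1.000e-04 -1.000e+00]] [ 594.61879623 -172.06539391  222.71114026] [-3.93288712e-01  3.85853702e-01  1.46742567e+00  1.25051848e-04
  1.28822284e+00  1.08532608e+00] 2.1 0.5682677638188235
```

View pics/s1.png

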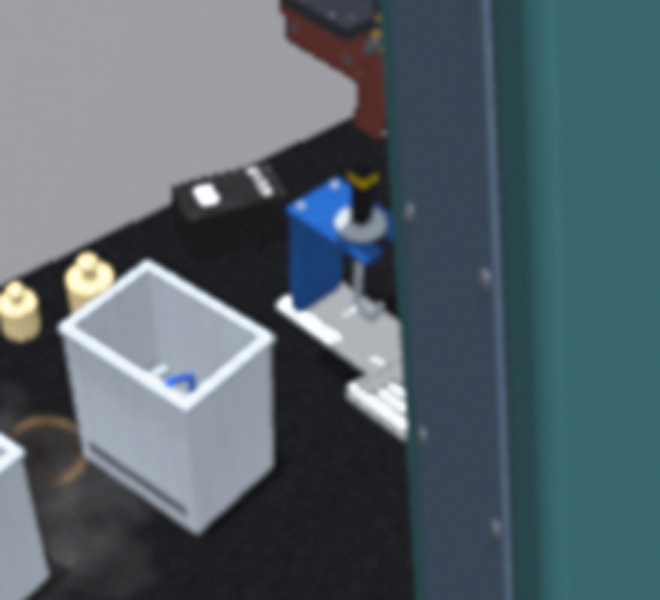

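The crop shows the rod still in its fork, around (360,215), and the arm to its right. The moves fell short by 16 mm in x and 15 mm in y, so I'll correct that, go down and grip.

>>> send_rows(
  plan=[0.0081,0.0074,0,0,0,0,0.05,0.0081,0.0074,0,0,0,0,0.05,0,0,-0.015,0,0,0,0.05,0,0,-0.02,0,0,0,0.05,0,0,-0.02,0,0,0,0.05,0,0,-0.015,0,0,0,0.05,0,0,-0.015,0,0,0,0.05,0,0,-0.01,0,0,0,0.05,0,0,-0.001,0,0,0,0.05,0,0,0,0,0,0,0.05],
)

```text
t: 3.15
ee_pos: [611.4, -156.7, 126.7]
tcp_rot: [[0.996, 0.093, 0.0], [0.093, -0.996, 0.0], [0.0, -0.0, -1.0]]
wrist_force: [0.2, 0.7, -0.1]
grip_width: 0.567
gripper_force: 0.0
```

>>> send_rows(
  plan=[0,0,0,0,0,0,0.03,0,0,0,0,0,0,0.02,0,0,0,0,0,0,0.012,0,0,0,0,0,0,0.005,0,0,0,0,0,0,0.005,0,0,0,0,0,0,0.005,0,0,0,0,0,0,0.005,0,0,0,0,0,0,0.005,0,0,0,0,0,0,0.005,0,0,0,0,0,0,0.005],
)

```text
t: 4.15
ee_pos: [611.1, -157.2, 126.9]
tcp_rot: [[0.996, 0.092, 0.0], [0.092, -0.996, -0.0], [0.0, 0.0, -1.0]]
wrist_force: [0.1, -1.1, 3.1]
grip_width: 0.157
gripper_force: 40.0
```

>>> send_rows(
  plan=[0,0,0.01,0,0,0,0.005,0,0,0.015,0,0,0,0.005,0,0,0.015,0,0,0,0.005,0,0,0.015,0,0,0,0.005,0,0,0.015,0,0,0,0.005,0,0,0.02,0,0,0,0.005,0,0,0.02,0,0,0,0.005,0,0,0.02,0,0,0,0.005,0,0,0.018,0,0,0,0.005,0,0,0.01,0,0,0,0.005],
)

```text
t: 5.15
ee_pos: [611.5, -156.9, 286.5]
tcp_rot: [[0.996, 0.093, 0.002], [0.093, -0.996, -0.0], [0.002, 0.0, -1.0]]
wrist_force: [0.4, 0.3, -1.7]
grip_width: 0.159
gripper_force: 40.0
```

>>> send_rows(
  plan=[0.0025,0.02,0,0,0,0.014,0.005,0.0026,0.04,0,0,0,0.014,0.005,0.0026,0.045,0,0,0,0.014,0.005,0.0026,0.045,0,0,0,0.014,0.005,0.0026,0.045,0,0,0,0.014,0.005,0.0026,0.045,0,0,0,0.014,0.005,0.0026,0.045,0,0,0,0.014,0.005,0.0026,0.045,0,0,0,0.014,0.005,0.0026,0.045,0,0,0,0.014,0.005,0.0025,0.02,0,0,0,0.013,0.005],
)

```text
t: 6.15
ee_pos: [635.8, 242.1, 284.0]
tcp_rot: [[0.972, 0.233, -0.001], [0.233, -0.972, 0.001], [-0.001, -0.002, -1.0]]
wrist_force: [-0.1, 0.8, -1.0]
grip_width: 0.158
gripper_force: 40.0
```

```bash
python3 - <<'E'
from m import *
o=get_obs(); print(o['ee_pos'],o['tcp_rot'][0],o['t'])
a=[]
for n in('scene','top'):
    c=cap(n); p=cv2.projectPoints(np.array([[637,241,190.]]),cv2.Rodrigues(np.array(c['R']))[0],np.array(c['t']),K(c),np.array(c['distortion']))[0].ravel()
    u,v=int(p[0]),int(p[1]); u=min(max(u,80),560); v=min(max(v,80),400); print(n,p)
    a.append(cv2.resize(c['pixels'][v-80:v+80,u-60:u+60,::-1],(400,533),interpolation=cv2.INTER_CUBIC)); print((u-60,v-80))
cv2.imwrite('pics/s2.png',np.hstack(a))
E
```

```text
[635.8486075  242.10861606 284.02335168] [ 0.9724534   0.23309381 -0.00129214] 6.15
scene [171.93337472 202.64959575]
(111, 122)
top [185.5564737   97.49978971]
(125, 17)
```

View pics/s2.png

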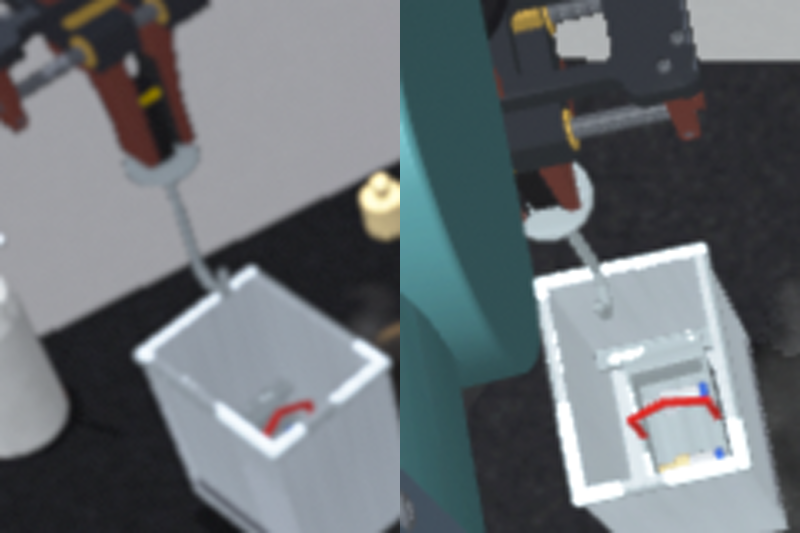

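Left is the scene view, right the top view. The rod hangs straight in the gripper, with the toe tip near scene (177.6,203) and top (185.6,110.6). The red handle's apex is near top (207,137), clear of the hook.

```bash
python3 - <<'E'
from m import *
C={n:dict(np.load(f'pics/{n}.npz')) for n in('scene','top')}
def tri(a,b):
    A=[];B=[]
    for n,uv in(('scene',a),('top',b)):
        o,d=ray(C[n],[uv]); d=d[0]/np.linalg.norm(d[0]); M=np.eye(3)-np.outer(d,d); A.append(M);B.append(M@o)
    return np.linalg.lstsq(np.vstack(A),np.hstack(B),rcond=None)[0].round(1)
print('toe tri',tri((177.6,203),(185.6,110.6)),'top plane205',plane(C['top'],[[185.6,110.6]],205),'scene',plane(C['scene'],[[177.6,203]],205))
c=C['top']; hsv=cv2.cvtColor(c['pixels'],cv2.COLOR_RGB2HSV).astype(int)
U,V=np.meshgrid(range(640),range(480))
m=(U>175)&(U<235)&(V>115)&(V<160)&(hsv[...,1]>120)&((hsv[...,0]<8)|(hsv[...,0]>172))
ax=np.array([np.cos(.232),np.sin(.232)])
for u in range(U[m].min(),U[m].max()+1,2):
    v=V[:,u][m[:,u]]
    if len(v):
        X=plane(c,[[u,v.mean()]],87)[0]; print(u,v.mean().round(1),X.round(1),'along tank x',((X[:2]-[602,233])@ax).round(1),'y',((X[:2]-[602,233])@[-ax[1],ax[0]]).round(1))
E
```

```text
toe tri [609.6 236.5 207.7] top plane205 [[609.30385836 235.80472525 205.        ]] scene [[614.21814228 236.89953337 205.        ]]
193 142.5 [593.2 251.5  87. ] along tank x -4.3 y 20.0
195 143.0 [592.3 247.9  87. ] along tank x -6.0 y 16.7
197 143.5 [591.4 244.3  87. ] along tank x -7.7 y 13.4
199 140.0 [597.9 241.   87. ] along tank x -2.1 y 8.7
201 139.0 [599.8 237.5  87. ] along tank x -1.1 y 4.8
203 138.0 [601.7 234.   87. ] along tank x -0.1 y 1.0
205 137.5 [602.7 230.4  87. ] along tank x 0.1 y -2.7
207 137.5 [602.7 226.8  87. ] along tank x -0.7 y -6.2
209 137.5 [602.7 223.2  87. ] along tank x -1.5 y -9.7
211 137.0 [603.7 219.7  87. ] along tank x -1.4 y -13.4
213 137.0 [603.7 216.1  87. ] along tank x -2.2 y -16.9
215 136.5 [604.7 212.5  87. ] along tank x -2.1 y -20.5
217 137.0 [603.8 208.9  87. ] along tank x -3.8 y -23.9
219 140.0 [598.3 205.1  87. ] along tank x -10.1 y -26.3
```

>>> send_rows(
  plan=[0.001,-0.001,0,0,0,0,0.005,0,0,-0.015,0,0,0,0.005,0,0,-0.02,0,0,0,0.005,0,0,-0.02,0,0,0,0.005,0,0,-0.015,0,0,0,0.005,0,0,-0.015,0,0,0,0.005,0,0,-0.012,0,0,0,0.005,0,0,-0.01,0,0,0,0.005,0,0,-0.01,0,0,0,0.005,0,0,0,0,0,0,0.005],
)

```text
t: 7.25
ee_pos: [636.9, 236.8, 166.1]
tcp_rot: [[0.973, 0.23, -0.002], [0.23, -0.973, -0.001], [-0.002, -0.0, -1.0]]
wrist_force: [0.3, 0.7, -1.7]
grip_width: 0.154
gripper_force: 40.0
```

>>> send_rows(
  plan=[0,0,-0.004,0,0,0,0.005,0,0,-0.004,0,0,0,0.005,0,0,-0.002,0,0,0,0.005,0,0,0,0,0,0,0.005,0,0,0,0,0,0,0.005,0,0,0,0,0,0,0.005,0,0,0,0,0,0,0.005,0,0,0,0,0,0,0.005,0,0,0,0,0,0,0.005,0,0,0,0,0,0,0.005],
)

```text
t: 8.25
ee_pos: [637.8, 237.0, 157.6]
tcp_rot: [[0.973, 0.23, -0.0], [0.23, -0.973, 0.0], [-0.0, -0.0, -1.0]]
wrist_force: [-0.0, 0.2, -0.4]
grip_width: 0.156
gripper_force: 40.0
```

```bash
python3 - <<'E'
from m import *
o=get_obs(); print(o['ee_pos'],o['tcp_rot'][0],o['t'],o['wrist_force'],o['wrist_torque'])
a=[]
for n,(u,v) in(('scene',(190,245)),('top',(205,130))):
    c=cap(n); a.append(cv2.resize(c['pixels'][v-60:v+60,u-45:u+45,::-1],(400,533),interpolation=cv2.INTER_CUBIC))
cv2.imwrite('pics/s3.png',np.hstack(a))
E
```

```text
[637.75392541 237.01840451 157.63811368] [ 9.73303897e-01  2.29520202e-01 -3.61533621e-05] 8.25 [-0.00550054  0.1843745  -0.44473969] [-0.00301125 -0.04410916  0.05662644]
```

View pics/s3.png

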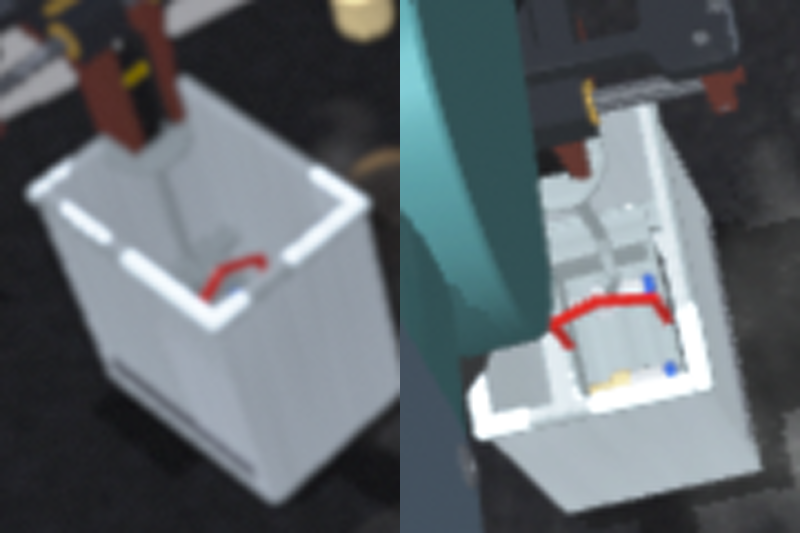

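The hook is down inside the tank, just ahead of the handle: the toe is at crop (612,285) in the top view and the apex at about (605,298). No contact force shows. Next I'll slide under the wire and raise slowly.

>>> send_rows(
  plan=[0,0.004,-0.001,0,0,0,0.005,-0.004,-0.001,0,0,0,0,0.005,-0.004,-0.001,0,0,0,0,0.005,-0.004,-0.001,0,0,0,0,0.005,-0.004,-0.001,0,0,0,0,0.005,-0.004,-0.001,0,0,0,0,0.005,-0.004,-0.001,0,0,0,0,0.005,0,0,0,0,0,0,0.005,0,0,0,0,0,0,0.005,0,0,0,0,0,0,0.005],
)

```text
t: 9.35
ee_pos: [614.0, 235.1, 156.7]
tcp_rot: [[0.973, 0.23, 0.0], [0.23, -0.973, 0.0], [0.0, -0.0, -1.0]]
wrist_force: [-0.2, -0.7, -1.2]
grip_width: 0.157
gripper_force: 40.0
```

>>> send_rows(
  plan=[0,0,0.004,0,0,0,0.005,0,0,0.004,0,0,0,0.005,0,0,0.004,0,0,0,0.005,0,0,0.004,0,0,0,0.005,0,0,0.003,0,0,0,0.005,0,0,0.003,0,0,0,0.005,0,0,0.003,0,0,0,0.005,0,0,0.003,0,0,0,0.005,0,0,0.003,0,0,0,0.005,0,0,0.003,0,0,0,0.005],
)

```text
t: 10.35
ee_pos: [613.6, 235.0, 190.6]
tcp_rot: [[0.973, 0.23, -0.001], [0.23, -0.973, -0.0], [-0.001, -0.0, -1.0]]
wrist_force: [0.8, 1.1, -3.2]
grip_width: 0.154
gripper_force: 40.0
```

```bash
python3 - <<'E'
from m import *
o=get_obs(); print(o['ee_pos'],o['t'],o['wrist_force'],o['wrist_torque'])
a=[]
for n,(u,v) in(('scene',(190,245)),('top',(205,130))):
    c=cap(n); a.append(cv2.resize(c['pixels'][v-60:v+60,u-45:u+45,::-1],(400,533),interpolation=cv2.INTER_CUBIC))
cv2.imwrite('pics/s4.png',np.hstack(a))
E
```

```text
[613.55870001 234.97678292 190.60237793] 10.35 [ 0.79648057  1.05465465 -3.1709286 ] [0.02974905 0.05428261 0.04788356]
```

View pics/s4.png

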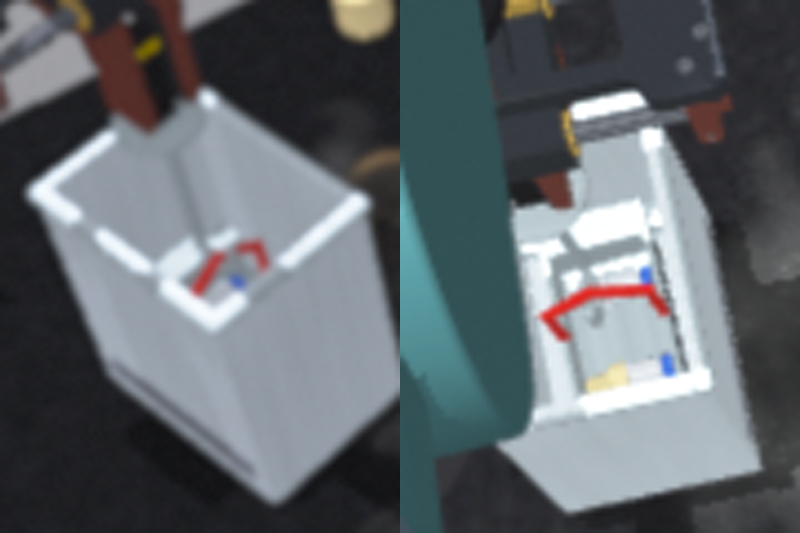

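The handle wire now lies over the hook at top crop (600,295), with the toe past it at (597,315), and about 2 N of extra load shows the basket is hooked. I'll lift it straight out.

>>> send_rows(
  plan=[0,0,0.005,0,0,0,0.005,0,0,0.007,0,0,0,0.005,0,0,0.008,0,0,0,0.005,0,0,0.008,0,0,0,0.005,0,0,0.008,0,0,0,0.005,0,0,0.008,0,0,0,0.005,0,0,0.008,0,0,0,0.005,0,0,0.008,0,0,0,0.005,0,0,0.008,0,0,0,0.005,0,0,0.008,0,0,0,0.005],
)

```text
t: 11.45
ee_pos: [613.7, 235.0, 267.3]
tcp_rot: [[0.973, 0.23, -0.0], [0.23, -0.973, 0.0], [-0.0, -0.0, -1.0]]
wrist_force: [-0.0, -0.2, -3.3]
grip_width: 0.156
gripper_force: 40.0
```

>>> send_rows(
  plan=[0,0,0.008,0,0,0,0.005,0,0,0.008,0,0,0,0.005,0,0,0.008,0,0,0,0.005,0,0,0.008,0,0,0,0.005,0,0,0.008,0,0,0,0.005,0,0,0.008,0,0,0,0.005,0,0,0.008,0,0,0,0.005,0,0,0.008,0,0,0,0.005,0,0,0.005,0,0,0,0.005,0,0,0.002,0,0,0,0.005],
)

```text
t: 12.45
ee_pos: [614.0, 235.1, 338.4]
tcp_rot: [[0.973, 0.23, 0.001], [0.23, -0.973, 0.0], [0.001, -0.0, -1.0]]
wrist_force: [-0.1, -0.5, -3.8]
grip_width: 0.157
gripper_force: 40.0
```

```bash
python3 - <<'E'
from m import *
o=get_obs(); print(o['ee_pos'],o['t'],o['wrist_force'],o['wrist_torque'])
a=[]
for n,(u,v) in(('scene',(180,210)),('top',(190,130))):
    c=cap(n); a.append(cv2.resize(c['pixels'][v-80:v+80,u-60:u+60,::-1],(400,533),interpolation=cv2.INTER_CUBIC))
cv2.imwrite('pics/s5.png',np.hstack(a))
E
```

```text
[614.0439154  235.11064053 338.44354764] 12.45 [-0.08000095 -0.47307021 -3.75030294] [ 0.01736664 -0.04702334  0.01188887]
```

View pics/s5.png

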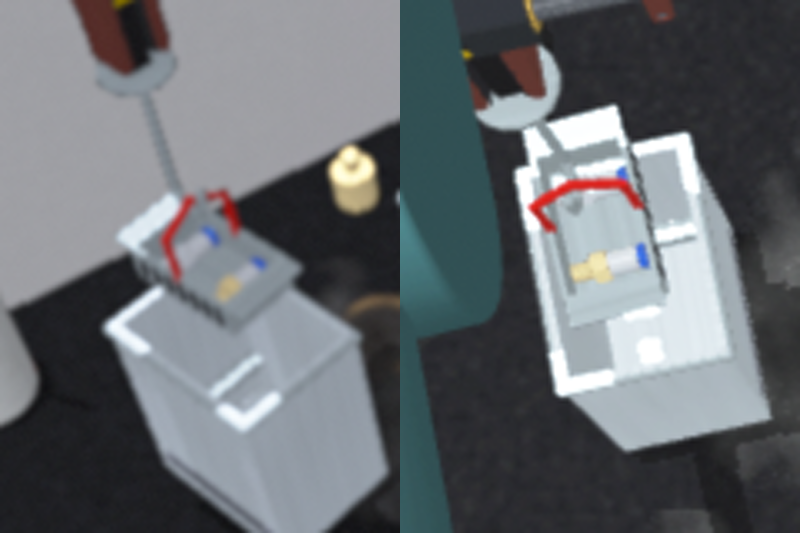

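The basket is clear of the tank, level on the hook, with its underside at about 179 mm. Now I'll carry it over to the tray.

>>> send_rows(
  plan=[-0.0005,-0.002,0,0,0,-0.0055,0.005,-0.0011,-0.004,0,0,0,-0.0055,0.005,-0.0019,-0.007,0,0,0,-0.0055,0.005,-0.0027,-0.01,0,0,0,-0.0055,0.005,-0.0037,-0.014,0,0,0,-0.0055,0.005,-0.0048,-0.018,0,0,0,-0.0055,0.005,-0.00535,-0.02,0,0,0,-0.0055,0.005,-0.00535,-0.02,0,0,0,-0.0055,0.005,-0.00535,-0.02,0,0,0,-0.0055,0.005,-0.00535,-0.02,0,0,0,-0.0055,0.005],
)

```text
t: 13.55
ee_pos: [576.8, 97.8, 337.8]
tcp_rot: [[0.985, 0.174, 0.0], [0.174, -0.985, -0.0], [0.0, 0.0, -1.0]]
wrist_force: [0.1, 0.3, -2.4]
grip_width: 0.153
gripper_force: 40.0
```

>>> send_rows(
  plan=[-0.00535,-0.02,0,0,0,-0.0055,0.005,-0.00535,-0.02,0,0,0,-0.0055,0.005,-0.00535,-0.02,0,0,0,-0.0055,0.005,-0.00535,-0.02,0,0,0,-0.0055,0.005,-0.00535,-0.02,0,0,0,-0.0055,0.005,-0.00535,-0.02,0,0,0,-0.0055,0.005,-0.00535,-0.02,0,0,0,-0.0055,0.005,-0.00535,-0.02,0,0,0,-0.0055,0.005,-0.00535,-0.02,0,0,0,-0.0055,0.005,-0.00535,-0.02,0,0,0,-0.0055,0.005],
)

```text
t: 14.55
ee_pos: [522.8, -101.7, 337.9]
tcp_rot: [[0.993, 0.12, 0.0], [0.12, -0.993, -0.0], [0.0, 0.0, -1.0]]
wrist_force: [-0.1, 0.0, -3.8]
grip_width: 0.156
gripper_force: 40.0
```

>>> send_rows(
  plan=[-0.0048,-0.018,0,0,0,-0.0036,0.005,-0.004,-0.015,0,0,0,-0.0036,0.005,-0.0032,-0.012,0,0,0,-0.0036,0.005,-0.0024,-0.009,0,0,0,-0.0036,0.005,-0.0016,-0.006,0,0,0,-0.0036,0.005,-0.0011,-0.004,0,0,0,-0.0036,0.005,-0.0008,-0.003,0,0,0,-0.0036,0.005,-0.0003,-0.001,0,0,0,-0.0036,0.005,0,0,0,0,0,0,0.005,0,0,0,0,0,0,0.005],
)

```text
t: 15.55
ee_pos: [506.1, -167.6, 337.6]
tcp_rot: [[0.996, 0.093, 0.0], [0.093, -0.996, 0.0], [0.0, -0.0, -1.0]]
wrist_force: [-0.3, 0.8, -3.2]
grip_width: 0.158
gripper_force: 40.0
```

```bash
python3 - <<'E'
from m import *
o=get_obs(); print(o['ee_pos'],o['t'],o['wrist_force'],o['tcp_rot'][0])
a=[]
for n,(u,v) in(('scene',(375,180)),('top',(420,170))):
    c=cap(n); a.append(cv2.resize(c['pixels'][v-100:v+100,u-75:u+75,::-1],(400,533),interpolation=cv2.INTER_CUBIC))
cv2.imwrite('pics/s6.png',np.hstack(a))
E
```

```text
[ 506.07483899 -167.60417612  337.59685004] 15.55 [-0.26756919  0.78863759 -3.16728356] [9.95653308e-01 9.31369408e-02 2.32035163e-05]
```

View pics/s6.png

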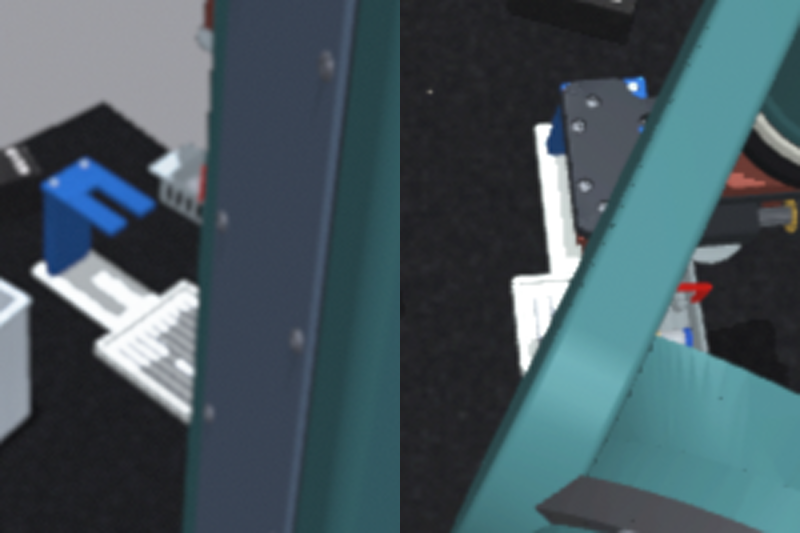

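The arm blocks most of both views. The visible basket edge and red handle at top crop (690,295) look in line with the tray. I'll lower it.

>>> send_rows(
  plan=[0,0,-0.005,0,0,0,0.005,0,0,-0.01,0,0,0,0.005,0,0,-0.015,0,0,0,0.005,0,0,-0.015,0,0,0,0.005,0,0,-0.015,0,0,0,0.005,0,0,-0.015,0,0,0,0.005,0,0,-0.015,0,0,0,0.005,0,0,-0.015,0,0,0,0.005,0,0,-0.014,0,0,0,0.005,0,0,-0.01,0,0,0,0.005],
)

```text
t: 16.65
ee_pos: [505.1, -167.6, 206.9]
tcp_rot: [[0.996, 0.093, -0.002], [0.093, -0.996, 0.001], [-0.002, -0.001, -1.0]]
wrist_force: [0.0, 0.6, -2.4]
grip_width: 0.154
gripper_force: 40.0
```

>>> send_rows(
  plan=[0,0,-0.007,0,0,0,0.005,0,0,-0.005,0,0,0,0.005,0,0,-0.005,0,0,0,0.005,0,0,-0.004,0,0,0,0.005,0,0,-0.004,0,0,0,0.005,0,0,-0.003,0,0,0,0.005,0,0,-0.003,0,0,0,0.005,0,0,-0.002,0,0,0,0.005,0,0,-0.002,0,0,0,0.005,0,0,-0.002,0,0,0,0.005],
)

```text
t: 17.65
ee_pos: [506.0, -168.0, 171.5]
tcp_rot: [[0.996, 0.093, 0.0], [0.093, -0.996, 0.0], [0.0, 0.0, -1.0]]
wrist_force: [0.5, -0.6, -3.3]
grip_width: 0.158
gripper_force: 40.0
```

>>> send_rows(
  plan=[0,0,-0.0015,0,0,0,0.005,0,0,-0.0015,0,0,0,0.005,0,0,-0.0015,0,0,0,0.005,0,0,-0.0015,0,0,0,0.005,0,0,-0.0015,0,0,0,0.005,0,0,-0.0015,0,0,0,0.005,0,0,-0.0015,0,0,0,0.005,0,0,-0.0015,0,0,0,0.005,0,0,-0.001,0,0,0,0.005,0,0,0,0,0,0,0.005],
)

```text
t: 18.65
ee_pos: [505.9, -167.9, 158.5]
tcp_rot: [[0.996, 0.093, -0.0], [0.093, -0.996, 0.0], [-0.0, -0.0, -1.0]]
wrist_force: [-0.2, -0.1, -1.1]
grip_width: 0.155
gripper_force: 40.0
```

>>> send_rows(
  plan=[0,0,-0.003,0,0,0,0.005,0,0,-0.003,0,0,0,0.005,0,0,-0.003,0,0,0,0.005,0,0,-0.003,0,0,0,0.005,0,0,-0.003,0,0,0,0.005,0,0,-0.002,0,0,0,0.005,0,0,-0.002,0,0,0,0.005,0,0,0,0,0,0,0.005,0,0,0,0,0,0,0.005,0,0,0,0,0,0,0.005],
)

```text
t: 19.65
ee_pos: [506.1, -168.0, 139.7]
tcp_rot: [[0.996, 0.093, 0.0], [0.093, -0.996, -0.0], [0.0, 0.0, -1.0]]
wrist_force: [-0.8, 0.0, -0.8]
grip_width: 0.16
gripper_force: 40.0
```

```bash
python3 - <<'E'
from m import *
o=get_obs(); print(o['ee_pos'],o['t'],o['wrist_force'],o['wrist_torque'])
for n in('top','scene'):
    c=cap(n); P=cloud(c).reshape(-1,3); hsv=cv2.cvtColor(c['pixels'],cv2.COLOR_RGB2HSV).astype(int).reshape(-1,3)
    s=(hsv[:,1]>140)&((hsv[:,0]<5)|(hsv[:,0]>174))&(hsv[:,2]>120)&(abs(P[:,0]-494)<60)&(abs(P[:,1]+169)<60)&(P[:,2]>30)&(P[:,2]<90)
    print(n,s.sum(),np.nanpercentile(P[s],[2,50,98],axis=0).round(1).tolist() if s.any() else '')
E
```

```text
[ 506.07384994 -167.99626341  139.74880061] 19.65 [-0.83412042  0.01919994 -0.82746071] [-0.00534488  0.02073611  0.05692593]
top 0 
scene 0
```

Both views are blocked and the contact forces look clean. I'll slide the toe out along the stand's x axis.

>>> send_rows(
  plan=[0.003,0.0003,0,0,0,0,0.005,0.004,0.0004,0,0,0,0,0.005,0.004,0.0004,0,0,0,0,0.005,0.004,0.0004,0,0,0,0,0.005,0.004,0.0004,0,0,0,0,0.005,0.004,0.0004,0,0,0,0,0.005,0.003,0.0003,0,0,0,0,0.005,0.002,0.0002,0,0,0,0,0.005,0,0,0,0,0,0,0.005,0,0,0,0,0,0,0.005],
)

```text
t: 20.75
ee_pos: [533.8, -165.1, 139.6]
tcp_rot: [[0.996, 0.093, -0.0], [0.093, -0.996, 0.0], [-0.0, -0.0, -1.0]]
wrist_force: [-0.6, 0.4, -1.5]
grip_width: 0.156
gripper_force: 40.0
```

>>> send_rows(
  plan=[0,0,0.003,0,0,0,0.005,0,0,0.004,0,0,0,0.005,0,0,0.004,0,0,0,0.005,0,0,0.005,0,0,0,0.005,0,0,0.005,0,0,0,0.005,0,0,0.005,0,0,0,0.005,0,0,0.005,0,0,0,0.005,0,0,0.005,0,0,0,0.005,0,0,0.005,0,0,0,0.005,0,0,0.005,0,0,0,0.005],
)

```text
t: 21.75
ee_pos: [534.0, -165.2, 186.1]
tcp_rot: [[0.996, 0.093, -0.0], [0.093, -0.996, 0.0], [0.0, -0.0, -1.0]]
wrist_force: [-0.6, -0.4, -1.2]
grip_width: 0.163
gripper_force: 40.0
```

>>> send_rows(
  plan=[0,0,0.012,0,0,0,0.005,0,0,0.02,0,0,0,0.005,0,0,0.02,0,0,0,0.005,0,0,0.018,0,0,0,0.005,0,0,0.01,0,0,0,0.005,0.012,0.0012,0,0,0,0,0.005,0.02,0.0022,0,0,0,0,0.005,0.02,0.0022,0,0,0,0,0.005,0.016,0.0016,0,0,0,0,0.005,0.009,0.0008,0,0,0,0,0.005],
)

```text
t: 22.75
ee_pos: [612.4, -156.7, 264.3]
tcp_rot: [[0.996, 0.093, -0.001], [0.093, -0.996, 0.001], [-0.001, -0.001, -1.0]]
wrist_force: [0.6, 0.3, -1.8]
grip_width: 0.158
gripper_force: 40.0
```

>>> send_rows(
  plan=[0,0,0,0,0,0,0.005,0,0,0,0,0,0,0.005,0,0,0,0,0,0,0.005,0,0,0,0,0,0,0.005,0,0,0,0,0,0,0.005,0,0,0,0,0,0,0.005,0,0,0,0,0,0,0.005,0,0,0,0,0,0,0.005,0,0,0,0,0,0,0.005,0,0,0,0,0,0,0.005],
)

```text
t: 23.75
ee_pos: [611.0, -157.2, 265.6]
tcp_rot: [[0.996, 0.093, 0.0], [0.093, -0.996, 0.0], [0.0, -0.0, -1.0]]
wrist_force: [0.4, -0.5, -1.1]
grip_width: 0.151
gripper_force: 40.0
```

```bash
python3 - <<'E'
from m import *
o=get_obs(); print(o['ee_pos'],o['t'],o['wrist_force'])
a=[]
for n,(u,v) in(('scene',(360,180)),('top',(420,150))):
    c=cap(n); a.append(cv2.resize(c['pixels'][v-100:v+100,u-75:u+75,::-1],(400,533),interpolation=cv2.INTER_CUBIC))
    P=cloud(c).reshape(-1,3); hsv=cv2.cvtColor(c['pixels'],cv2.COLOR_RGB2HSV).astype(int).reshape(-1,3)
    s=(hsv[:,1]>140)&((hsv[:,0]<5)|(hsv[:,0]>174))&(hsv[:,2]>120)&(abs(P[:,0]-494)<60)&(abs(P[:,1]+169)<60)&(P[:,2]>10)&(P[:,2]<100)
    print(n,s.sum(),np.nanpercentile(P[s],[2,50,98],axis=0).round(1).tolist() if s.any() else '')
cv2.imwrite('pics/s7.png',np.hstack(a))
E
```

```text
[ 610.95996156 -157.16791843  265.63152775] 23.75 [ 0.43924213 -0.50321985 -1.09086523]
scene 0 
top 0
```

The tool is back at the pickup position, so I'll lower the rod into the fork.

>>> send_rows(
  plan=[0,0,-0.01,0,0,0,0.005,0,0,-0.015,0,0,0,0.005,0,0,-0.015,0,0,0,0.005,0,0,-0.015,0,0,0,0.005,0,0,-0.015,0,0,0,0.005,0,0,-0.015,0,0,0,0.005,0,0,-0.015,0,0,0,0.005,0,0,-0.012,0,0,0,0.005,0,0,-0.01,0,0,0,0.005,0,0,-0.005,0,0,0,0.005],
)

```text
t: 24.85
ee_pos: [610.4, -157.0, 137.3]
tcp_rot: [[0.996, 0.093, -0.001], [0.093, -0.996, 0.001], [-0.001, -0.001, -1.0]]
wrist_force: [-0.1, -0.2, -1.4]
grip_width: 0.153
gripper_force: 40.0
```

>>> send_rows(
  plan=[0,0,-0.002,0,0,0,0.005,0,0,-0.002,0,0,0,0.005,0,0,-0.002,0,0,0,0.005,0,0,-0.002,0,0,0,0.005,0,0,-0.002,0,0,0,0.005,0,0,-0.001,0,0,0,0.005,0,0,0,0,0,0,0.005,0,0,0,0,0,0,0.005,0,0,0,0,0,0,0.005,0,0,0,0,0,0,0.005],
)

```text
t: 25.85
ee_pos: [611.0, -157.2, 127.7]
tcp_rot: [[0.996, 0.093, 0.0], [0.093, -0.996, 0.0], [0.0, -0.0, -1.0]]
wrist_force: [0.4, 0.1, -1.1]
grip_width: 0.159
gripper_force: 40.0
```

>>> send_rows(
  plan=[0,0,-0.0005,0,0,0,0.005,0,0,-0.0004,0,0,0,0.005,0,0,0,0,0,0,0.005,0,0,0,0,0,0,0.005,0,0,0,0,0,0,0.014,0,0,0,0,0,0,0.016,0,0,0,0,0,0,0.02,0,0,0,0,0,0,0.03,0,0,0,0,0,0,0.04,0,0,0,0,0,0,0.05],
)

```text
t: 26.85
ee_pos: [611.0, -157.2, 126.7]
tcp_rot: [[0.996, 0.093, -0.0], [0.093, -0.996, 0.0], [-0.0, -0.0, -1.0]]
wrist_force: [0.5, -0.1, -0.3]
grip_width: 0.461
gripper_force: 0.0
```

>>> send_rows(
  plan=[0,0,0.003,0,0,0,0.05,0,0,0.005,0,0,0,0.05,0,0,0.01,0,0,0,0.05,0,0,0.015,0,0,0,0.05,0,0,0.02,0,0,0,0.05,0,0,0.025,0,0,0,0.05,0,0,0.025,0,0,0,0.05,0,0,0.025,0,0,0,0.05,0,0,0.025,0,0,0,0.05,0,0,0.015,0,0,0,0.05],
)

```text
t: 27.85
ee_pos: [611.8, -157.5, 298.2]
tcp_rot: [[0.996, 0.093, 0.004], [0.093, -0.996, -0.001], [0.004, 0.002, -1.0]]
wrist_force: [-0.2, -0.1, 0.1]
grip_width: 0.565
gripper_force: 0.0
```

>>> send_rows(
  plan=[-0.03,-0.03,0.01,0,0,0,0.05,-0.03,-0.035,0.01,0,0,0,0.05,-0.03,-0.035,0,0,0,0,0.05,-0.03,-0.035,0,0,0,0,0.05,-0.03,-0.035,0,0,0,0,0.05,-0.03,-0.035,0,0,0,0,0.05,-0.03,-0.035,0,0,0,0,0.05,-0.03,-0.035,0,0,0,0,0.05,-0.03,-0.035,0,0,0,0,0.05,-0.03,-0.035,0,0,0,0,0.05],
)

```text
t: 28.85
ee_pos: [309.6, -503.5, 316.0]
tcp_rot: [[0.996, 0.093, 0.001], [0.093, -0.996, -0.001], [0.001, 0.001, -1.0]]
wrist_force: [0.4, 0.3, 0.4]
grip_width: 0.569
gripper_force: 0.0
```

>>> send_rows(
  plan=[-0.025,-0.03,0,0,0,0,0.05,-0.02,-0.02,0,0,0,0,0.05,-0.01,-0.01,0,0,0,0,0.05,0,0,0,0,0,0,0.05,0,0,0,0,0,0,0.05,0,0,0,0,0,0,0.05,0,0,0,0,0,0,0.05,0,0,0,0,0,0,0.05,0,0,0,0,0,0,0.05,0,0,0,0,0,0,0.05],
)

```text
t: 29.85
ee_pos: [256.3, -561.9, 314.8]
tcp_rot: [[0.996, 0.093, 0.0], [0.093, -0.996, 0.0], [0.0, -0.0, -1.0]]
wrist_force: [1.0, 0.1, 0.1]
grip_width: 0.57
gripper_force: 0.0
```

```bash
python3 - <<'E'
from m import *
o=get_obs(); print(o['ee_pos'],o['t'],o['wrist_force'])
a=[]
for n,(u,v) in(('scene',(360,180)),('top',(420,150))):
    c=cap(n); a.append(cv2.resize(c['pixels'][v-100:v+100,u-75:u+75,::-1],(400,533),interpolation=cv2.INTER_CUBIC))
    P=cloud(c).reshape(-1,3); hsv=cv2.cvtColor(c['pixels'],cv2.COLOR_RGB2HSV).astype(int).reshape(-1,3)
    s=(hsv[:,1]>140)&((hsv[:,0]<5)|(hsv[:,0]>174))&(hsv[:,2]>120)&(abs(P[:,0]-494)<60)&(abs(P[:,1]+169)<60)&(P[:,2]>10)&(P[:,2]<100)
    print(n,s.sum(),np.nanpercentile(P[s],[2,50,98],axis=0).round(1).tolist() if s.any() else '')
    s=(P[:,2]>130)&(P[:,2]<175)&(abs(P[:,0]-611)<30)&(abs(P[:,1]+157)<30)
    print(' grip',s.sum(),np.percentile(P[s],[3,97],axis=0).round(1).tolist() if s.any() else '')
    s=(P[:,2]>23)&(P[:,2]<38)&(abs(P[:,0]-494)<65)&(abs(P[:,1]+169)<55)
    print(' basket rim',s.sum(),rect(P[s]) if s.sum()>9 else '')
cv2.imwrite('pics/s8.png',np.hstack(a))
E
```

```text
[ 256.25598999 -561.93531495  314.75317671] 29.85 [0.99548893 0.05006709 0.1433913 ]
scene 14 [[492.1, -190.5, 59.8], [495.0, -157.7, 63.3], [498.0, -149.6, 66.8]]
 grip 129 [[603.2, -163.3, 131.6], [616.9, -148.0, 170.3]]
 basket rim 382 (array([ 495.4, -169.1]), array([102.8,  51.6]), 9.16)
top 57 [[490.6, -189.2, 30.6], [494.7, -167.3, 63.4], [497.9, -146.3, 72.1]]
 grip 153 [[604.1, -163.3, 132.1], [617.2, -149.6, 170.4]]
 basket rim 563 (array([ 495.1, -169.6]), array([102.3,  47.6]), 7.05)
```

View pics/s8.png

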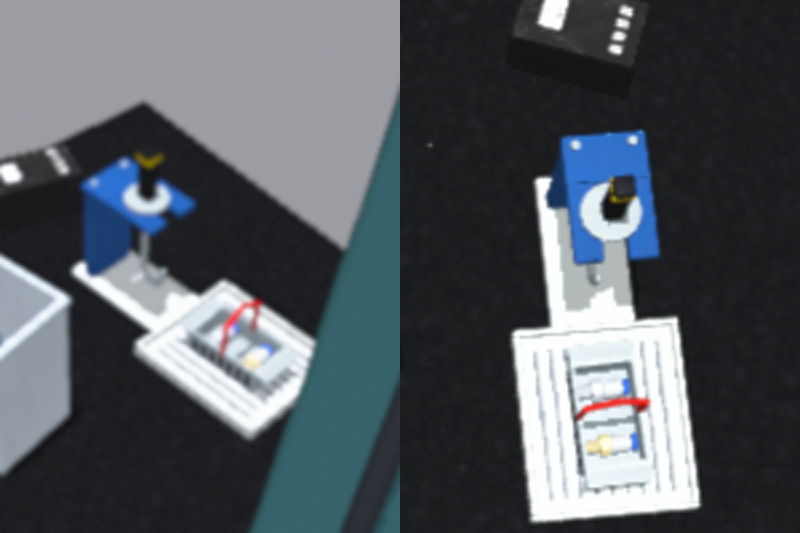

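The basket sits flat in the middle of the tray: it centres at (495,-169) and the tray at (494,-169). The rod hangs upright in the fork where it started, and the robot is clear.

```bash
python3 -c "
from h import *
print(ctrl.sign_off())"
```

```text
the job is handed in; nothing more can be done
None
```

The red-handled basket is flat in the middle of the white tray, the hook rod is hanging upright in its fork again, and the blue-handled basket was left in its tank; I handed the job in at about 30 s of the 69 s allowed.

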